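# Push an offcut home against the fence and length stop

### The arm

A 6-joint arm with a two-finger parallel gripper is mounted at the origin on a cart in front of the work surface, level with it; the furniture and walls round the work are solid. World frame = base frame: x ahead of the robot, y to its left, z up, the work surface at z = 0. Lengths are in m, angles in degrees, forces in N, time in s.
With the tool pointing down it reaches from about 0.4 to 0.825 m from the base axis. Payload 7 kg.
Tool frame: the origin (TCP) lies on the centre line of the jaws, within the pads' length; the fingertips stand 19 mm ahead of it and the grasp point (between the pads) is the TCP; z points along the fingers, y is the line along which they close (so a half turn about z gives the same grasp; the last joint's range is limited). The gripper opens to 88 mm and grips with 3 to 60 N. Pads are 19 mm wide; open, the fingers measure 130 mm over their backs; the gripper's body (78 mm by 193 mm) begins 47 mm behind the grasp point.
Start: joints at [-53.967, 20.546, 0.682, 0, -70.136, -16.507], TCP at [0.226, -0.636, 0.246] pointing down, gripper open.
Joint ranges: [-176.03, 176.03], [-82.01, 121.73], [-58.28, 71.71], [-173.87, 95.51], [-174.79, -0.11], [-173.66, 173.66]. Speed limits (degrees/s): [136.94, 136.94, 172.46, 180, 180, 180].

### API

Orientations are given as [roll, pitch, yaw] about the fixed x, y, z axes, in that order (R = Rz(yaw) Ry(pitch) Rx(roll)).
In Python, from plant import get_state, capture, close_job gives the robot as it stands.
- The arm moves only by the tool apply_moves, never from a script. Its argument "targets" is a list of rows, each a list of 7 numbers: the opening, from 0 (shut) to 1 (fully open), then the shift along the tool's x, y, z normalised to -1 to 1, where 1 is 1000 mm, then the turn, a rotation vector about the tool's x, y, z normalised to -1 to 1, where 1 is 90 degrees. In form: [[claw, tx, ty, tz, ax, ay, az], ...]. A call has 1 to 20 rows; each row shifts and turns the commanded pose from where the row before left it, along the tool's axes as they then stand; what a row does not reach is not made up. A row lasts 1/12 s, in which the tool goes at most 41.7 mm and 7.16 degrees, less where a joint would pass 70% of its speed; a pose out of reach is approached as far as the arm can. A call with a number of a shift or a turn outside -1 to 1 is refused whole. A call with a gripper value outside its range is refused whole. The fingers move at their own pace and stop on an object; "newtons" is the grip in N (left out, the last holds). Time passes only in rows, so rows that do not move let the fingers close. It gives the time, the measured TCP pose, the force, the opening and the grip force at its end, in the units of the state.
- get_state(): the state, without advancing time (a new reading comes with each control period).
- capture(name): name is "scene" or "top" or "wrist"; returns a dict with "frame" (400x640x3 uint8, red, green, blue), "range_z" (400x640 float32, m along the optical axis (not along the pixel's ray), 0 where there is no reading), "camera_matrix" (3x3 intrinsics, pixels), "k1" (the pictures are not rectified: a ray, as slopes to the right and down, at radius r is drawn at 1 + k1 r^2 times it, then the intrinsics apply), "T" (4x4, takes a point from camera to world coordinates). Camera axes: x right, y down, z forward; pixel columns grow to the right and rows downward; lengths in m; the calibration is good to about 2 mm. A picture is of the moment at which its call begins.
- close_job(): hands the job in; it is judged then, once.
The state is a dict: "time_s": time; "joints": joint angles; "qd": joint speeds; "joint_torque": joint torques, N m; "tcp_pos": TCP position; "eef_rot": TCP orientation; "contact_force": force on the tool from outside, world axes, zero at the start; "moment": the same for the moment, N m; "gripper_width": finger opening in m; "gripper_force": force on a finger pad.
Only numpy, scipy, OpenCV 4.12 (cv2) and the standard library are available. Lean on these libraries where they do the work, as an engineer would, in place of code of your own. Each camera call takes 0.05 s, during which the arm holds its last target. There are 200 camera calls.

### The job

Push the dark wood offcut along the bench top into the corner of the aluminium fence, so that one long side lies flat against the fence's front face and one end butts against the black length stop, ready to be marked off. Only push it with the fingers: it must stay lying on the bench and not be lifted or tipped. Leave the things standing round it where they are.

Things in the scene. Friction and masses are not known exactly. Their poses are not given: they have to be found in the camera images.
- offcut: dark brown wood offcut, loose, a plain rectangular block 60 x 140 x 35 mm (its x, y, z), 0.13 to 0.25 kg. Origin at the centre of its underside; y along its length, z up. Starts lying on the bench in front of the fence (on the robot's side), clear of fence and stop, up to 0.5 rad out of line with the fence.
- fence: straight aluminium rail 420 mm long, 30 mm deep, 30 mm high, fixed to the bench, with a scale on its top. Its flat front face looks to the robot. Origin at the foot of the front face (bench height); x points square away from the front face, into the rail; y along the rail, to the robot's left; the rail runs from y = -0.25 to y = +0.17. The free side in front of it is x < 0.
- stop: black plastic length stop clamped on the fence (does not move): a block standing out 46 mm in front of the fence's face, 28 mm along the rail, 38 mm high, with a clamp knob over the rail, top at 56 mm. Origin at bench height in the corner of its working face and the fence's front face. Axes parallel to the fence's; the working face is the plane y = 0 and looks to -y, where the offcut goes.
- small_block: small light wood block 45 x 90 x 45 mm, loose bystander to the left, origin at the centre of its underside
- tape_measure: yellow tape measure 41 x 89 x 68 mm, loose bystander to the left, origin at the centre of its underside
- screw_box: cardboard box of screws 61 x 90 x 50 mm, loose bystander to the right, origin at the centre of its underside
- sanding_block: grey sanding block 66 x 110 x 42 mm, loose bystander to the far right, origin at the centre of its underside

How it is judged (in metres and radians):
At the end, for the whole second after the job is handed in: The offcut lies flat and still on the bench, a long side along the fence (centre within 3 mm of the seated place, square within 0.035 rad) and an end within 3.5 mm of the stop's working face (x of offcut in the frame of fence between -0.033 and -0.027 m and angle between the y axis of offcut and the y axis of fence, either way round below 0.035 rad and y of offcut in the frame of stop between -0.0735 and -0.067 m and angle between offcut's own z axis and vertical below 0.05 rad and height (world z) of offcut below 0.004 m and linear speed of offcut below 0.01 m/s); the robot touches nothing.
It fails at once if the offcut is lifted off the bench or tipped (height (world z) of offcut above 0.01 m or angle between offcut's own z axis and vertical above 0.2 rad).
It fails at once if the small wood block is disturbed (moved more than 20 mm) (distance of small_block from where it was at the start of the episode above 0.02 m).
It fails at once if the tape measure is disturbed (moved more than 20 mm) (distance of tape_measure from where it was at the start of the episode above 0.02 m).
It fails at once if the box of screws is disturbed (moved more than 20 mm) (distance of screw_box from where it was at the start of the episode above 0.02 m).
It fails at once if the sanding block is disturbed (moved more than 20 mm) (distance of sanding_block from where it was at the start of the episode above 0.02 m).
It also fails if it takes over 54 s, if anything falls off the work surface, if the arm or the gripper's body presses on something with over 40 N, if the wrist force passes 120 N, or if a joint passes its speed limit or range.

## Working session

There is one attempt and no reset: what is moved stays moved. The work goes in short steps, Python scripts to look and compute and a tool call to move; the robot and the scene stay as the last step left them, time stands still between calls to the robot, and variables do not carry over. Pictures are saved under pics/ and viewed, at most 10 in all, crops included, and the job is handed in when it is done.

Besides the shell and the picture viewer there is one more tool, called after "Request:" as a command line: name --pt "numbers of a row" for each row, then --argument value for the rest. apply_moves: Moves the arm, as the interface text tells. Scaled input: -1 to 1 covers 1000 mm each way for a shift and 90 degrees each way for a turn. Its arguments: {"type":"object","properties":{"targets":{"type":"array","items":{"type":"array","items":{"type":"number"}}},"newtons":{"type":"number"}},"required":["targets"]}

```bash
mkdir -p pics
cat > h.py <<'E'
import numpy as np,cv2
from plant import get_state,capture
def snap(n,f):
    c=capture(n); cv2.imwrite('pics/'+f,c["frame"][:,:,::-1]); np.savez('/tmp/'+n+'.npz',**c); return c
def rays(c,uv):
    K=np.array(c["camera_matrix"]);k=float(c["k1"])
    return cv2.undistortPoints(np.float64(uv).reshape(-1,1,2),K,np.array([k,0,0,0.])).reshape(-1,2)
def onplane(c,uv,z):
    T=np.array(c["T"]);d=np.c_[rays(c,uv),np.ones(len(np.reshape(uv,(-1,2))))]@T[:3,:3].T
    o=T[:3,3]; return o+d*((z-o[2])/d[:,2])[:,None]
def cloud(c):
    v,u=np.mgrid[:400,:640];r=rays(c,np.c_[u.ravel(),v.ravel()]);z=c["range_z"].ravel()
    T=np.array(c["T"]);P=np.c_[r*z[:,None],z]@T[:3,:3].T+T[:3,3];P[z==0]=np.nan
    return P.reshape(400,640,3)
E
python3 -c "
from h import *
a=snap('top','top0.png');b=snap('scene','scene0.png')
print(a['T'],b['T'],a['camera_matrix'],a['k1']);print(get_state())"
```

```text
[[-0.02136591 -0.99158055  0.1277165   0.30239711]
 [-0.99967733  0.0229442   0.01089922 -0.04002706]
 [-0.01373781 -0.12744242 -0.99175083  1.6942701 ]
 [ 0.          0.          0.          1.        ]] [[-0.83123775 -0.29691344  0.46998532 -0.18993467]
 [-0.5556342   0.41676867 -0.71942652  1.06394911]
 [ 0.01773224 -0.8591544  -0.51140911  0.82753632]
 [ 0.          0.          0.          1.        ]] [[502.31254655   0.         318.40836962]
 [  0.         502.31254655 201.14372728]
 [  0.           0.           1.        ]] 0.010107763870646307
{'time_s': 0.1, 'joints': array([-5.39668933e+01,  2.05872074e+01,  6.40106546e-01, -1.87687686e-02,
       -7.01337732e+01, -1.65041578e+01]), 'qd': array([-0.01787738, -0.0541299 ,  0.31428922,  0.04537012,  0.00134859,
        0.07208608]), 'joint_torque': array([-7.21953729e-04, -5.84164131e+01,  2.93750381e+01,  7.01531768e+00,
        1.01910697e-02, -5.89268257e-05]), 'tcp_pos': array([ 0.22546795, -0.63581557,  0.24472272]), 'eef_rot': array([ 1.79917445e+02, -6.05948720e-03, -1.60477437e+02]), 'contact_force': array([ 0.34337068, -0.13002882, -0.42886759]), 'moment': array([0.04535691, 0.00462543, 0.05058055]), 'gripper_force': 0.0, 'gripper_width': 0.08757101045853127}
```

View pics/top0.png

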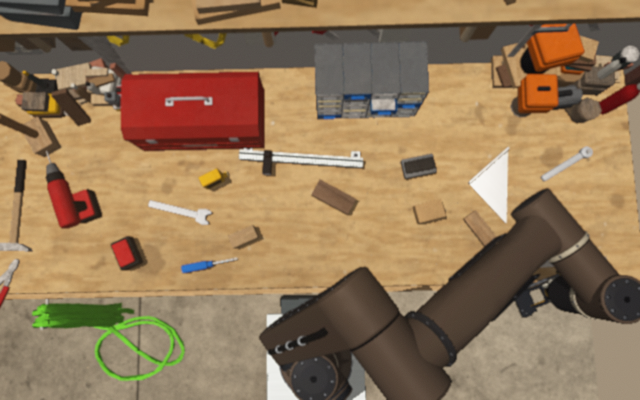

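View pics/scene0.png

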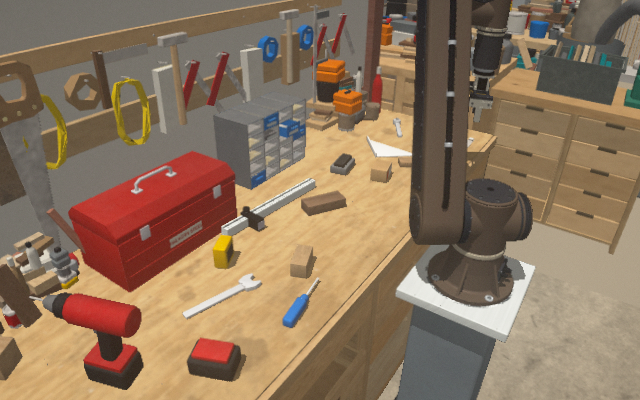

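The top view shows the offcut at about (334,197). The fence runs from (240,155) to (363,160), with the stop at (267,161). The small block (245,237) and tape (211,178) are to the left, the screw box (430,212) and sanding block (419,166) to the right. The scene view agrees with this.

```bash
python3 -c "
from h import *
c=dict(np.load('/tmp/top.npz'));P=cloud(c)
im=c['frame'].astype(int)
def blob(n,u0,u1,v0,v1,zmin,zmax):
    s=P[v0:v1,u0:u1];m=((s[...,2]>zmin)&(s[...,2]<zmax)).astype(np.uint8)
    ct=max(cv2.findContours(m,0,2)[0],key=cv2.contourArea)
    mm=np.zeros_like(m);cv2.drawContours(mm,[ct],-1,1,-1);q=s[(mm>0)&(m>0)]
    r=cv2.minAreaRect(q[:,:2].astype(np.float32)*1000);print(n,np.round(r[0]),np.round(r[1]),round(r[2],1),'z',np.nanpercentile(q[:,2],[5,50,95]).round(3),len(q))
blob('offcut',305,362,172,220,.02,.06)
blob('small',228,266,220,252,.02,.06)
blob('tape',195,228,162,192,.03,.09)
blob('screw',408,452,194,228,.02,.07)
blob('sand',395,442,146,184,.02,.07)
blob('fence',275,372,142,172,.015,.05)
blob('fenceall',232,372,142,180,.015,.08)
print(onplane(c,[[363,160],[240,155],[267,173]],.03))
"
```

```text
offcut [531. -72.] [140.  61.] 60.1 z [0.027 0.035 0.041] 758
small [404. 231.] [46. 91.] 22.7 z [0.034 0.044 0.051] 401
tape [597. 334.] [42. 71.] 25.5 z [0.041 0.065 0.073] 300
screw [ 474. -387.] [61. 92.] 12.8 z [0.037 0.05  0.056] 546
sand [ 630. -361.] [ 67. 112.] 10.8 z [0.023 0.037 0.047] 620
fence [659. -25.] [297.  33.] 84.7 z [0.021 0.029 0.036] 837
fenceall [646.  38.] [418.  83.] 85.7 z [0.021 0.03  0.041] 1314
[[ 0.65307131 -0.17504569  0.03      ]
 [ 0.68039969  0.24041631  0.03      ]
 [ 0.616311    0.14940305  0.03      ]]
```

Request:
apply_moves --pt "1 -0.0272 0.0291 -0.0053 0 0 0" --pt "1 -0.0272 0.0291 -0.0053 0 0 0" --pt "1 -0.0272 0.0291 -0.0053 0 0 0" --pt "1 -0.0272 0.0291 -0.0053 0 0 0" --pt "1 -0.0272 0.0291 -0.0053 0 0 0" --pt "1 -0.0272 0.0291 -0.0053 0 0 0" --pt "1 -0.0272 0.0291 -0.0053 0 0 0" --pt "1 -0.0272 0.0291 -0.0053 0 0 0" --pt "1 -0.0272 0.0291 -0.0053 0 0 0" --pt "1 -0.0272 0.0291 -0.0053 0 0 0" --pt "1 -0.0272 0.0291 -0.0053 0 0 0" --pt "1 -0.0272 0.0291 -0.0053 0 0 0" --pt "1 -0.0272 0.0291 -0.0053 0 0 0" --pt "1 -0.0272 0.0291 -0.0053 0 0 0" --pt "1 -0.0272 0.0291 -0.0053 0 0 0" --pt "1 -0.0272 0.0291 -0.0053 0 0 0" --pt "1 -0.0272 0.0291 -0.0053 0 0 0"

```text
time_s: 1.52
tcp_pos: [0.4961, -0.0133, 0.336]
eef_rot: [180.0, 0.0, -160.5]
contact_force: [1.2, -0.6, -0.5]
gripper_width: 0.0879
gripper_force: 0.0
```

Request:
apply_moves --pt "1 0 0 0 0 0 0.075" --pt "1 0 0 0 0 0 0.075" --pt "1 0 0 0 0 0 0.075" --pt "1 0 0 0 0 0 0.075" --pt "1 0 0 0 0 0 0.075" --pt "1 0 0 0 0 0 0.075" --pt "1 0 0 0 0 0 0.075" --pt "1 0 0 0 0 0 0" --pt "1 0 0 0 0 0 0"

```text
time_s: 2.27
tcp_pos: [0.4959, -0.0154, 0.3355]
eef_rot: [-180.0, -0.0, 152.5]
contact_force: [0.2, -0.1, 0.1]
gripper_width: 0.0875
gripper_force: 0.0
```

```bash
python3 -c "
from h import *
a=snap('wrist','w1.png');print(a['T'])
s=get_state();print(s['tcp_pos'],s['eef_rot'],s['joints'],s['time_s'],s['contact_force'])"
```

```text
[[ 4.61978670e-01  8.50634695e-01  2.50990684e-01  4.28594346e-01]
 [ 8.86890672e-01 -4.43348767e-01 -1.29872269e-01  2.08943793e-02]
 [ 8.02552123e-04  2.82599515e-01 -9.59237650e-01  4.74570617e-01]
 [ 0.00000000e+00  0.00000000e+00  0.00000000e+00  1.00000000e+00]]
[ 0.49590871 -0.01537599  0.3354877 ] [-1.79989701e+02 -1.67538660e-02  1.52517218e+02] [ 2.09613958e+01  6.04821254e-01 -1.25894973e+01 -5.85971136e-03
 -7.68245018e+01 -1.38442840e+02] 2.3167 [-0.04553845  0.49026924 -0.19226914]
```

View pics/w1.png

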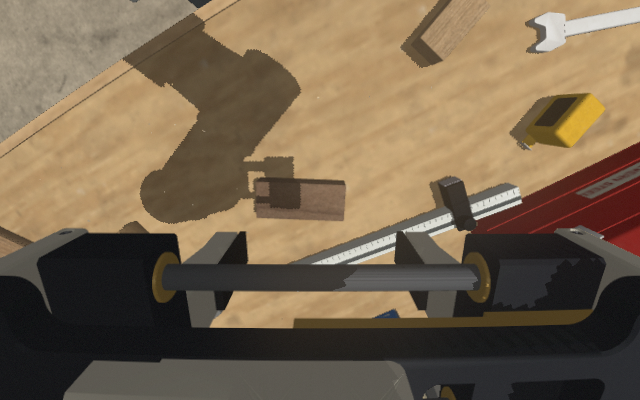

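The wrist view shows the offcut at (300,200). The fence's front edge runs from about (320,262) to (515,190), with the black stop at (457,205).

```bash
cat > m.py <<'E'
from h import *
import sys
def meas(c,F=None,g=0):
    P=cloud(c);X=P[...,0];Y=P[...,1];Z=P[...,2];im=c['frame'].astype(int);mx=im.max(2);out={}
    hs=cv2.cvtColor(c['frame'],cv2.COLOR_RGB2HSV)
    if F is None:
        m=(Z>.024)&(Z<.036)&(X>.6)&(X<.73)&(Y<.28)&(Y>-.2)&(hs[...,1]<50)&(mx>110)
        q=P[m][:,:2];vx,vy,x0,y0=cv2.fitLine(q.astype(np.float32),cv2.DIST_HUBER,0,1e-4,1e-4).ravel()
        if vy<0: vx,vy=-vx,-vy
        yaw=np.arctan2(-vx,vy);fx=np.array([np.cos(yaw),np.sin(yaw)]);fy=np.array([-fx[1],fx[0]])
        a=q@fx;lo,hi=np.percentile(a,[1,99]);print('fence yaw',np.degrees(yaw),'x lo/hi',lo,hi,'y',np.percentile(q@fy,[.5,99.5]),'zmed',np.median(P[m][:,2]),len(q))
        # stop in front of rail
        d=P[...,:2]@fx;e=P[...,:2]@fy
        m2=(Z>.034)&(Z<.043)&(d<lo-.003)&(d>lo-.055)&(e>.05)&(e<.25)&(mx<90)
        print('stop d',np.percentile(d[m2],[2,98]),'e',np.percentile(e[m2],[1,5,95,99]),m2.sum())
        F=(yaw,lo,np.percentile(e[m2],3))
    yaw,lo,e0=F;fx=np.array([np.cos(yaw),np.sin(yaw)]);fy=np.array([-fx[1],fx[0]])
    m=((Z>.028)&(Z<.042)&(hs[...,0]<25)&(hs[...,1]>40)&(X>.4)&(X<.68)&(Y<.2)&(Y>-.2)).astype(np.uint8)
    m=cv2.morphologyEx(m,cv2.MORPH_OPEN,np.ones((3,3)))
    n,l,s,_=cv2.connectedComponentsWithStats(m);k=1+np.argmax(s[1:,4]);q=P[l==k]
    r=cv2.minAreaRect(np.float32(q[:,:2]*1000));b=cv2.boxPoints(r)/1000;print('offcut rect',r,'z',np.median(q[:,2]),len(q))
    B=np.c_[b@fx-lo,b@fy-e0];print('corners in fence/stop frame mm\n',(B*1000).round(1),'centre',(B.mean(0)*1000).round(1))
    return F
if __name__=='__main__':
    print(meas(dict(np.load('/tmp/%s.npz'%sys.argv[1]))))
E
python3 m.py wrist;python3 m.py top
```

```text
fence yaw -5.8152475 x lo/hi 0.6443470384768015 0.6748376830980383 y [-0.03119557  0.3135997 ] zmed 0.030261194836953664 2164
stop d [0.59882112 0.64042724] e [0.20248681 0.20311893 0.22841764 0.2299002 ] 494
offcut rect ((532.9066772460938, -70.73239135742188), (140.6048583984375, 60.15699768066406), 60.09051513671875) z 0.034878732093190756 3297
corners in fence/stop frame mm
 [[-163.2 -271.1]
 [-108.3 -295.7]
 [ -50.9 -167.3]
 [-105.8 -142.8]] centre [-107.  -219.2]
(np.float32(-0.10149522), np.float64(0.6443470384768015), np.float64(0.20284063752249124))
fence yaw -5.2995276 x lo/hi 0.6430270184181938 0.6730419015300085 y [-0.11079751  0.30411705] zmed 0.02992767111411765 901
stop d [0.59799044 0.63913848] e [0.19582639 0.19745649 0.21964189 0.22059319] 78
offcut rect ((530.5164184570312, -71.89134979248047), (139.30348205566406, 61.034324645996094), 61.93269348144531) z 0.03496629131145457 619
corners in fence/stop frame mm
 [[-163.2 -271.8]
 [-107.  -295.4]
 [ -53.  -167. ]
 [-109.3 -143.3]] centre [-108.1 -219.4]
(np.float32(-0.09249421), np.float64(0.6430270184181938), np.float64(0.19679049237138793))
```

Request:
apply_moves --pt "1 0 -0.03 0 0 0 0.0267" --pt "1 0 0 0.04 0 0 0" --pt "1 0 0 0.04 0 0 0" --pt "1 0 0 0.04 0 0 0" --pt "1 0 0 0.04 0 0 0" --pt "1 0 0 0.04 0 0 0" --pt "1 0 0 0.04 0 0 0" --pt "1 0 0 0.03 0 0 0" --pt "1 0 0 0.02 0 0 0" --pt "1 0 0 0.019 0 0 0" --pt "1 0 0 0 0 0 0" --pt "1 0 0 0 0 0 0"

```text
time_s: 3.32
tcp_pos: [0.4816, -0.0421, 0.0261]
eef_rot: [-179.9, -0.1, 150.0]
contact_force: [-0.5, 0.5, 0.3]
gripper_width: 0.0875
gripper_force: 0.0
```

```bash
python3 -c "
from h import *
a=snap('wrist','w2.png')
s=get_state();print(s['tcp_pos'],s['eef_rot'],s['joints'],s['time_s'],s['contact_force'])"
```

```text
[ 0.48244395 -0.04188919  0.02713622] [-1.79979325e+02 -6.14544866e-05  1.49990659e+02] [ 1.83813280e+01  1.80147742e+01 -3.80813579e+01  2.45210814e-02
 -3.39193699e+01 -1.38411019e+02] 3.3667 [0.45886728 0.13458929 1.49929383]
```

View pics/w2.png

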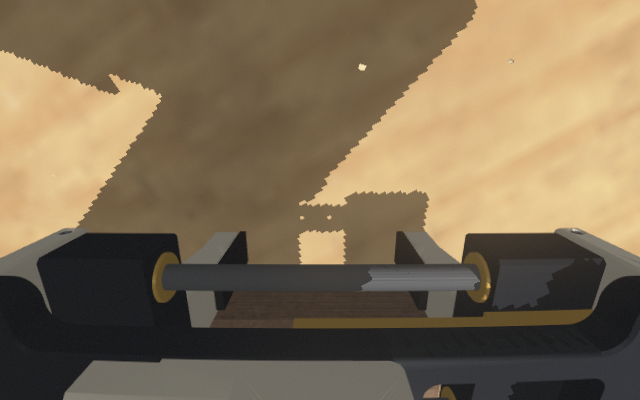

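Both fingers stand behind the offcut, whose edge spans columns 215–450 below the rod. They are clear of it and centred. Next I push and rotate it towards the fence.

Request:
apply_moves --pt "1 -0.005 0 0 0 0 0" --pt "1 -0.005 0 0 0 0 0" --pt "1 -0.005 0 0 0 0 0" --pt "1 -0.0055 0.0024 0 0 0 -0.0224" --pt "1 -0.0056 0.0022 0 0 0 -0.0224" --pt "1 -0.0056 0.002 0 0 0 -0.0224" --pt "1 -0.0057 0.0018 0 0 0 -0.0224" --pt "1 -0.0058 0.0016 0 0 0 -0.0224" --pt "1 -0.0058 0.0014 0 0 0 -0.0224" --pt "1 -0.0059 0.0012 0 0 0 -0.0224" --pt "1 -0.0059 0.001 0 0 0 -0.0224" --pt "1 -0.0059 0.0008 0 0 0 -0.0224" --pt "1 -0.006 0.0006 0 0 0 -0.0224" --pt "1 -0.006 0.0004 0 0 0 -0.0224" --pt "1 -0.006 0.0002 0 0 0 -0.0224" --pt "1 0 0 0 0 0 0"

```text
time_s: 4.7
tcp_pos: [0.5679, -0.0579, 0.0273]
eef_rot: [180.0, 0.1, 174.2]
contact_force: [0.5, 0.1, -0.1]
gripper_width: 0.0876
gripper_force: 0.0
```

```bash
python3 -c "
from h import *
from m import meas
F=(-.1015,.6443,.2028)
a=snap('top','top2.png');meas(a,(-.0960,.6430,.1990));a=snap('scene','scene2.png');meas(a,F)
s=get_state();print(s['tcp_pos'],s['eef_rot'],s['time_s'],s['contact_force'])"
```

```text
offcut rect ((655.1635131835938, 148.0431365966797), (7.149992942810059, 7.220647811889648), 3.396731376647949) z 0.038883097198344485 9
corners in fence/stop frame mm
 [[-9.1 14.2]
 [-8.   7. ]
 [-1.   8.1]
 [-2.1 15.3]] centre [-5.  11.2]
offcut rect ((646.1646728515625, 158.44566345214844), (61.34128189086914, 31.93690299987793), 3.630873680114746) z 0.03723325716776532 114
corners in fence/stop frame mm
 [[-50.4  31. ]
 [-45.1  -0.5]
 [ 15.4   9.6]
 [ 10.1  41.1]] centre [-17.5  20.3]
[ 0.56704226 -0.0576881   0.02708034] [1.79978196e+02 5.67201261e-02 1.73978349e+02] 4.8 [ 0.50579576 -0.31645576  0.73002076]
```

View pics/scene2.png

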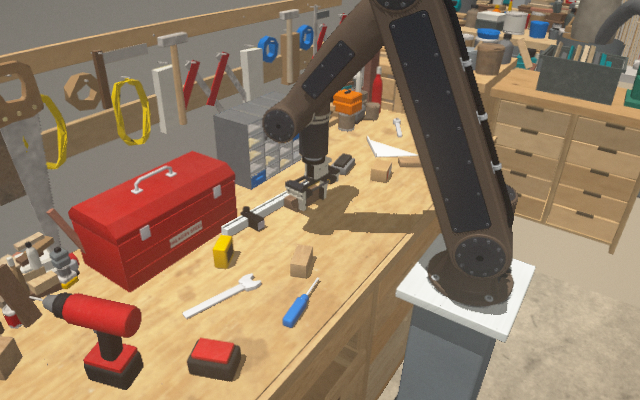

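The scene view shows the gripper at (310,185) just in front of the fence, hiding the offcut. I'll back off, rise and look with the wrist camera.

Request:
apply_moves --pt "1 0.01 0 0 0 0 0" --pt "1 0.02 0 0 0 0 0" --pt "1 0.01 0 -0.03 0 0 0" --pt "1 0.01 0 -0.04 0 0 0" --pt "1 0.01 0 -0.04 0 0 0" --pt "1 0.01 0 -0.04 0 0 0" --pt "1 0 0 -0.03 0 0 0" --pt "0 0 0 0 0 0 0" --pt "0 0 0 0 0 0 0"

```text
time_s: 5.55
tcp_pos: [0.497, -0.0499, 0.209]
eef_rot: [179.9, 0.3, 174.0]
contact_force: [-0.5, 0.5, -0.5]
gripper_width: 0.0793
gripper_force: 0.0
```

```bash
python3 -c "
from h import *
from m import meas
a=snap('wrist','w3.png');
s=get_state();print(s['tcp_pos'],s['eef_rot'],s['time_s'],s['contact_force'],s['gripper_width'])
print(meas(a))"
```

```text
[ 0.49619696 -0.05003186  0.2073012 ] [1.79926207e+02 1.01912637e-01 1.74036314e+02] 5.6 [-0.16905877  0.23181608 -0.96947007] 0.07558230540295634
fence yaw -5.537723 x lo/hi 0.6466359477642742 0.676140332295781 y [-0.10585416  0.11648388] zmed 0.030325467347039836 2810Traceback (most recent call last):
  File "<string>", line 6, in <module>
    print(meas(a))
          ~~~~^^^
  File "m.py", line 15, in meas
    print('stop d',np.percentile(d[m2],[2,98]),'e',np.percentile(e[m2],[1,5,95,99]),m2.sum())
                   ~~~~~~~~~~~~~^^^^^^^^^^^^^^
    return _quantile_unchecked(
        a, q, axis, out, overwrite_input, method, keepdims, weights)
    return _ureduce(a,
                    func=_quantile_ureduce_func,
    ...<5 lines>...
                    overwrite_input=overwrite_input,
                    method=method)
    r = func(a, **kwargs)
    result = _quantile(arr,
                       quantiles=q,
    ...<2 lines>...
                       out=out,
                       weights=wgt)
    slices_having_nans = np.isnan(arr[-1, ...])
                                  ~~~^^^^^^^^^
IndexError: index -1 is out of bounds for axis 0 with size 0
```

View pics/w3.png

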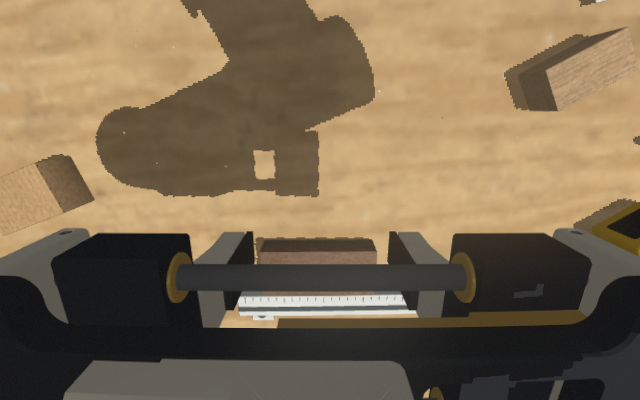

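The view shows the offcut at (317,265), parallel to the fence and close to it. The fence scale is at (330,303).

```bash
python3 -c "
from h import *
from m import meas
meas(dict(np.load('/tmp/wrist.npz')),(np.radians(-5.6),.6450,.2028))"
```

```text
offcut rect ((586.917236328125, -61.237518310546875), (140.00070190429688, 17.74381446838379), 84.03937530517578) z 0.03500005508057677 1748
corners in fence/stop frame mm
 [[ -64.2 -276.4]
 [ -46.5 -276.5]
 [ -45.6 -136.5]
 [ -63.3 -136.4]] centre [ -54.9 -206.5]
```

Request:
apply_moves --pt "0 -0.0284 -0.0282 0 0 0 0" --pt "0 -0.0284 -0.0282 0 0 0 0" --pt "0 -0.0284 -0.0282 0 0 0 0" --pt "0 -0.0284 -0.0282 0 0 0 0" --pt "0 0 0 0 0 0 0" --pt "0 0 0 0.04 0 0 0" --pt "0 0 0 0.04 0 0 0" --pt "0 0 0 0.04 0 0 0" --pt "0 0 0 0.03 0 0 0" --pt "0 0 0 0.02 0 0 0" --pt "0 0 0 0.01 0 0 0" --pt "0 0 0 0 0 0 0" --pt "0 0 0 0 0 0 0" --pt "0 0 0 0 0 0 0"

```text
time_s: 6.77
tcp_pos: [0.5991, -0.1742, 0.0278]
eef_rot: [-180.0, 0.1, 174.1]
contact_force: [0.4, -0.2, 0.8]
gripper_width: 0.0007
gripper_force: 0.0
```

```bash
python3 -c "
from h import *
a=snap('top','top4.png');i=cv2.imread('pics/top4.png')[130:250,220:440];cv2.imwrite('pics/top4c.png',cv2.resize(i,None,fx=3,fy=3))"
```

```text
(no output)
```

View pics/top4c.png

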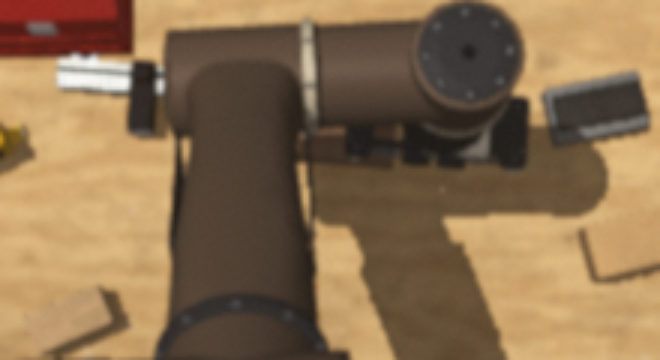

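The crop shows the closed gripper to the right of the offcut's right end (390,150), with the bystanders untouched. I'll push along the fence now.

Request:
apply_moves --pt "0 0 0.0075 0 0 0 0" --pt "0 0 0.0075 0 0 0 0" --pt "0 0 0.0075 0 0 0 0" --pt "0 0 0.0075 0 0 0 0" --pt "0 0 0.0075 0 0 0 0" --pt "0 0 0.0075 0 0 0 0" --pt "0 0 0.0075 0 0 0 0" --pt "0 0 0.0075 0 0 0 0" --pt "0 0 0.0075 0 0 0 0" --pt "0 0 0.0075 0 0 0 0" --pt "0 0 0.0075 0 0 0 0" --pt "0 0 0.0075 0 0 0 0" --pt "0 0 0.0075 0 0 0 0" --pt "0 0 0.0075 0 0 0 0" --pt "0 0 0.0075 0 0 0 0" --pt "0 0 0.0075 0 0 0 0" --pt "0 0 0.0075 0 0 0 0" --pt "0 0 0.0075 0 0 0 0" --pt "0 0 0.005 0 0 0 0" --pt "0 0 0 0 0 0 0"

```text
time_s: 8.48
tcp_pos: [0.6132, -0.0339, 0.0273]
eef_rot: [-180.0, 0.0, 174.1]
contact_force: [0.7, -1.9, 2.5]
gripper_width: 0.0002
gripper_force: 1.0
```

Request:
apply_moves --pt "0 0 0.002 0 0 0 0" --pt "0 0 0.002 0 0 0 0" --pt "0 0 0.002 0 0 0 0" --pt "0 0 0 0 0 0 0"

```text
time_s: 8.82
tcp_pos: [0.6135, -0.0288, 0.0271]
eef_rot: [-180.0, 0.0, 174.1]
contact_force: [-0.7, -4.1, 5.0]
gripper_width: 0.0006
gripper_force: 2.4
```

Request:
apply_moves --pt "0 0 0.0015 0 0 0 0" --pt "0 0 0.0015 0 0 0 0" --pt "0 0 0.0015 0 0 0 0" --pt "0 0 0.0015 0 0 0 0" --pt "0 0 0 0 0 0 0"

```text
time_s: 9.23
tcp_pos: [0.614, -0.0229, 0.0271]
eef_rot: [-180.0, 0.0, 174.1]
contact_force: [-0.8, -4.4, 5.8]
gripper_width: 0.0004
gripper_force: 2.7
```

Request:
apply_moves --pt "0 0 0.0015 0 0 0 0" --pt "0 0 0.0015 0 0 0 0" --pt "0 0 0 0 0 0 0"

```text
time_s: 9.48
tcp_pos: [0.6143, -0.02, 0.0271]
eef_rot: [-180.0, 0.0, 174.1]
contact_force: [-0.8, -4.3, 6.1]
gripper_width: 0.0005
gripper_force: 2.8
```

Request:
apply_moves --pt "0 0 0.001 0 0 0 0" --pt "0 0 0.001 0 0 0 0" --pt "0 0 0 0 0 0 0"

```text
time_s: 9.73
tcp_pos: [0.6145, -0.0182, 0.0271]
eef_rot: [-180.0, 0.0, 174.1]
contact_force: [-0.0, -5.3, 6.1]
gripper_width: 0.0007
gripper_force: 3.2
```

Request:
apply_moves --pt "0 0 0.001 0 0 0 0" --pt "0 0 0 0 0 0 0"

```text
time_s: 9.9
tcp_pos: [0.6144, -0.018, 0.0271]
eef_rot: [-179.9, -0.0, 174.1]
contact_force: [0.7, -10.9, 6.2]
gripper_width: 0.0011
gripper_force: 5.5
```

Request:
apply_moves --pt "0 0 0.001 0 0 0 0" --pt "0 0 0 0 0 0 0"

```text
time_s: 10.07
tcp_pos: [0.6144, -0.0179, 0.0271]
eef_rot: [-179.9, -0.0, 174.1]
contact_force: [0.0, -14.5, 7.0]
gripper_width: 0.0005
gripper_force: 7.7
```

The force has risen, so the end is on the stop. I'll back off, go round, open the gripper and look.

Request:
apply_moves --pt "0 0 -0.01 0 0 0 0" --pt "0 0 -0.02 0 0 0 0" --pt "0 0 0 -0.03 0 0 0" --pt "0 0 0 -0.04 0 0 0" --pt "0 0 0 -0.04 0 0 0" --pt "0 0 0 -0.04 0 0 0" --pt "1 0.016 0.03 -0.03 0 0 0" --pt "1 0.016 0.03 0 0 0 0" --pt "1 0.016 0.03 0 0 0 0" --pt "1 0.016 0.03 0 0 0 0" --pt "1 0 0 0 0 0 0" --pt "1 0 0 0 0 0 0" --pt "1 0 0 0 0 0 0"

```text
time_s: 11.15
tcp_pos: [0.5611, 0.078, 0.204]
eef_rot: [180.0, -0.0, 174.1]
contact_force: [0.4, -0.3, -0.3]
gripper_width: 0.0411
gripper_force: 0.0
```

```bash
python3 -c "
from h import *
from m import meas
a=snap('wrist','w5.png')
s=get_state();print(s['tcp_pos'],s['eef_rot'],s['time_s'],s['contact_force'],s['gripper_width'])
meas(a,(np.radians(-5.6),.6450,.2028));print(meas(a))"
```

```text
[0.56133071 0.07741664 0.2039096 ] [ 1.79996087e+02 -2.88091128e-02  1.74073971e+02] 11.2 [ 0.25286498 -0.68194486 -0.20007604] 0.04553028317819643
offcut rect ((623.4412841796875, 83.13880920410156), (167.26229858398438, 60.199188232421875), 84.2140121459961) z 0.03505539619726611 4867
corners in fence/stop frame mm
 [[ -63.  -142.8]
 [  -2.8 -142.9]
 [  -2.3   24.3]
 [ -62.5   24.5]] centre [-32.6 -59.2]
fence yaw -4.812118 x lo/hi 0.6014871683340037 0.650944595431477 y [0.08286088 0.21895702] zmed 0.029926827571784942 226
stop d [0.58289146 0.58525548] e [0.05610482 0.05830411 0.16904479 0.18434192] 8
offcut rect ((623.4412841796875, 83.13880920410156), (167.26229858398438, 60.199188232421875), 84.2140121459961) z 0.03505539619726611 4867
corners in fence/stop frame mm
 [[-18.7  -5.2]
 [ 41.5  -6.2]
 [ 44.3 161. ]
 [-15.9 162.1]] centre [12.8 77.9]
(np.float32(-0.08398731), np.float64(0.6014871683340037), np.float64(0.0572044653549112))
```

View pics/w5.png

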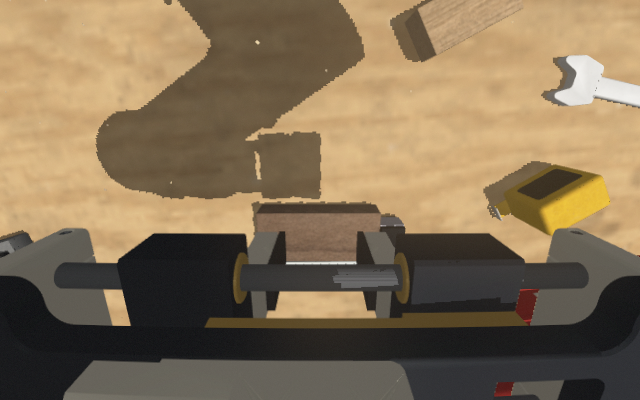

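The view shows the offcut from (255,225) to (380,225), with its right end at the black stop and its front edge parallel to the fence, about 3 mm from seated. I'll descend and press it square.

Request:
apply_moves --pt "1 0 0 0 0 0 0" --pt "1 0 0 0 0 0 0" --pt "1 0 0 0 0 0 0" --pt "1 0 0 0.04 0 0 0" --pt "1 0 0 0.04 0 0 0" --pt "1 0 0 0.04 0 0 0" --pt "1 0 0 0.03 0 0 0" --pt "1 0 0 0.017 0 0 0" --pt "1 0 0 0.01 0 0 0" --pt "1 -0.005 0 0 0 0 0" --pt "1 -0.005 0 0 0 0 0" --pt "1 -0.004 0 0 0 0 0" --pt "1 -0.003 0 0 0 0 0" --pt "1 0 0 0 0 0 0"

```text
time_s: 12.37
tcp_pos: [0.58, 0.0761, 0.0286]
eef_rot: [179.9, 0.1, 174.1]
contact_force: [0.3, 0.7, 0.3]
gripper_width: 0.0873
gripper_force: 0.0
```

Request:
apply_moves --pt "1 -0.0015 0 0 0 0 0" --pt "1 -0.0015 0 0 0 0 0" --pt "1 0 0 0 0 0 0"

```text
time_s: 12.62
tcp_pos: [0.5815, 0.0755, 0.0276]
eef_rot: [180.0, 0.0, 174.1]
contact_force: [-0.1, 0.0, -0.2]
gripper_width: 0.0874
gripper_force: 0.0
```

Request:
apply_moves --pt "1 -0.0015 0 0 0 0 0" --pt "1 -0.0015 0 0 0 0 0" --pt "1 0 0 0 0 0 0"

```text
time_s: 12.87
tcp_pos: [0.5838, 0.075, 0.0272]
eef_rot: [-180.0, -0.1, 174.1]
contact_force: [-4.1, 0.1, 2.2]
gripper_width: 0.0873
gripper_force: 1.6
```

Request:
apply_moves --pt "1 -0.001 0 0 0 0 0" --pt "1 -0.001 0 0 0 0 0" --pt "1 0 0 0 0 0 0"

```text
time_s: 13.12
tcp_pos: [0.5841, 0.0748, 0.027]
eef_rot: [-179.9, -0.2, 174.1]
contact_force: [-10.6, 2.1, 8.7]
gripper_width: 0.0876
gripper_force: 5.4
```

Request:
apply_moves --pt "1 -0.001 0 0 0 0 0" --pt "1 0 0 0 0 0 0"

```text
time_s: 13.28
tcp_pos: [0.5842, 0.0747, 0.027]
eef_rot: [-179.9, -0.3, 174.1]
contact_force: [-14.5, 4.1, 11.9]
gripper_width: 0.0872
gripper_force: 7.5
```

Request:
apply_moves --pt "1 -0.001 0 0 0 0 0" --pt "1 0 0 0 0 0 0"

```text
time_s: 13.45
tcp_pos: [0.5842, 0.0746, 0.027]
eef_rot: [-179.9, -0.4, 174.1]
contact_force: [-18.2, 5.8, 14.6]
gripper_width: 0.0879
gripper_force: 9.6
```

Request:
apply_moves --pt "1 0.005 0 0 0 0 0" --pt "1 0.015 0 0 0 0 0" --pt "1 0.03 0 0 0 0 0" --pt "1 0.03 0 -0.03 0 0 0" --pt "1 0.02 -0.01 -0.035 0 0 0" --pt "1 0.01 -0.01 -0.04 0 0 0" --pt "1 0 -0.01 -0.04 0 0 0" --pt "1 0 0 -0.04 0 0 0" --pt "1 0 0 -0.04 0 0 0" --pt "1 0 0 -0.02 0 0 0" --pt "1 0 0 0 0 0 0" --pt "1 0 0 0 0 0 0"

```text
time_s: 14.45
tcp_pos: [0.4773, 0.0568, 0.2726]
eef_rot: [179.9, 0.2, 174.1]
contact_force: [0.2, -0.2, -0.4]
gripper_width: 0.0875
gripper_force: 0.0
```

```bash
cat > v.py <<'E'
from h import *
a=snap('wrist','w6.png')
s=get_state();print(s['tcp_pos'],s['eef_rot'],s['time_s'],s['contact_force'])
P=cloud(a);Z=P[...,2];hs=cv2.cvtColor(a['frame'],cv2.COLOR_RGB2HSV);y=np.radians(-5.7);fx=np.array([np.cos(y),np.sin(y)]);fy=np.array([-fx[1],fx[0]])
d=P[...,:2]@fx;e=P[...,:2]@fy
w=(d>.5)&(d<.7)&(e>-.1)&(e<.35)
def rep(n,m):
    m=cv2.morphologyEx((m&w).astype(np.uint8),cv2.MORPH_OPEN,np.ones((3,3)));k,l,st,_=cv2.connectedComponentsWithStats(m);j=1+np.argmax(st[1:,4]);q=P[l==j]
    r=cv2.minAreaRect(np.float32(q[:,:2]*1000));print(n,st[j],np.round(r[1],1),round(r[2],2),'d',np.percentile(q[:,:2]@fx,[1,99]).round(4),'e',np.percentile(q[:,:2]@fy,[1,99]).round(4),'z',np.median(q[:,2]).round(4))
S=hs[...,1].astype(int);V=hs[...,2]
rep('offcut',(Z>.03)&(Z<.039)&(S>60)&(V>50))
rep('fence',(Z>.025)&(Z<.034)&(S<50)&(V>110))
rep('stop',(Z>.0345)&(Z<.06)&(V<75)&(S<80))
i=a['frame'][:,:,::-1];cv2.imwrite('pics/w6c.png',i)
E
python3 v.py
```

```text
[0.4765409  0.0565036  0.27109244] [1.79940104e+02 6.04800821e-02 1.74053615e+02] 14.5 [-0.38981586  0.37408811 -0.58057178]
offcut [ 290  250   98   14 1292] [139.9  20. ] 84.06 d [0.5849 0.6038] e [0.0624 0.1993] z 0.0351
fence [232 291  81   7 495] [122.2  12.5] 85.22 d [0.6519 0.6637] e [-0.0287  0.0917] z 0.0304
stop [386 291  19  22 351] [27.  29.7] 87.72 d [0.6473 0.6756] e [0.202  0.2283] z 0.041
```

View pics/w6.png

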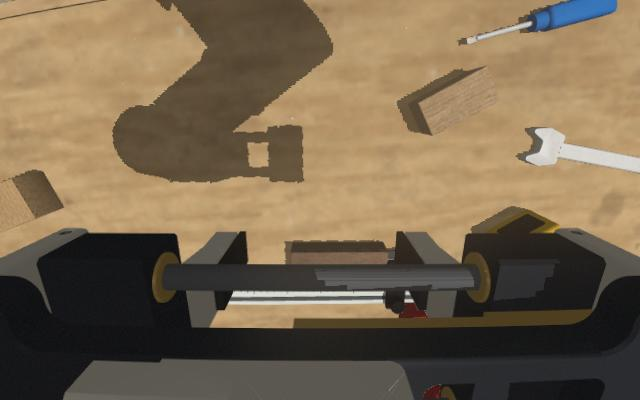

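The rod hides part of the offcut at (337,252) and the stop knob at (397,300). I'll rise for one unobstructed check.

Request:
apply_moves --pt "1 0.01 0 -0.035 0 0 0" --pt "1 0.01 0 -0.035 0 0 0" --pt "1 0.01 0 -0.035 0 0 0" --pt "1 0 0 0 0.075 0 0" --pt "1 0 0 0 -0.075 0.075 0" --pt "1 0 0 0 0 0.075 0" --pt "1 0 0 0 0 0 0" --pt "1 0 0 0 0 0 0"

```text
time_s: 15.17
tcp_pos: [0.4476, 0.0602, 0.3729]
eef_rot: [-178.1, -12.1, 173.4]
contact_force: [-0.1, -1.0, -0.7]
gripper_width: 0.0875
gripper_force: 0.0
```

```bash
python3 v.py
```

```text
[0.44717781 0.05944014 0.37386973] [-178.12194592  -11.92934349  173.39700914] 15.2167 [ 0.50502237 -0.52430077 -0.01319569]
offcut [ 302  291   82   28 2203] [140.1  50.5] 85.37 d [0.5922 0.6399] e [0.0623 0.2001] z 0.0353
fence [214 319  79   9 710] [141.9  17.2] 85.11 d [0.6463 0.6634] e [-0.0987  0.0416] z 0.0302
stop [384 296  17  22 346] [27.5 38.4] 86.44 d [0.6    0.6372] e [0.202 0.229] z 0.0384
```

View pics/w6c.png

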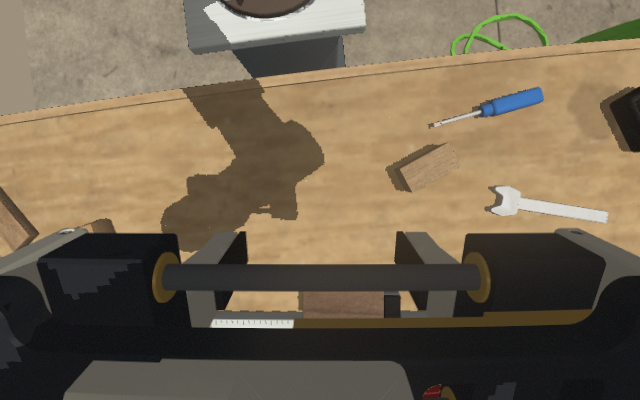

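In both close views the offcut's end is within about 1 mm of the stop. Its front edge is 60 mm from the fence face, and it is square to about 0.3°. The push force also rose sharply against both faces, so I'm handing in.

```bash
python3 -c "
from plant import close_job
print(close_job())"
```

```text
the job is handed in; nothing more can be done
None
```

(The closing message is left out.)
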